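# Hold an offcut in the corner of a spectrometer deck for its scan

### The job

The background scan is done: take the white reference tile off the spectrometer's deck and hang it by its handle on the two-pronged hook of the rod stand. Then slide the black plastic offcut over the window into the corner of the long fence and the end stop, its long side along the fence, and hold it there for its scan with one firm slanting push, flat down on the deck and tight against the fence at once (a hand's push, not a heavy one). Finish while still pushing, and leave the jar, the mouse and the tweezers alone.

Things in the scene. Friction and masses are not known exactly. Their poses are not given: they have to be found in the camera images.
- spectrometer: Low white bench spectrometer, fixed, 330 (x) x 390 (y) mm, its deck 120 mm above the bench. Origin on the bench under its middle; its x axis points away from the robot (yaw within 0.2 rad), y to the left, z up. A parked pressure arm stands behind the fence at the right rear (own x = 135, y = -170 to -25 mm), up to 200 mm above the bench; keep clear of it.
- deck: The polished steel deck plate of the spectrometer on which the offcut and the reference tile lie, 256 x 340 mm, flat, own-frame edges x = -153 to 103 and y = -170 to 170 mm. Origin on its upper face, 120 mm above the bench, straight above the spectrometer's origin, same axes. The round window (32 mm) is flush in it at x = 40, y = 45 mm.
- fence: The long aluminium rail at the far side of the deck, 244 mm long (y), 14 mm thick (x), 18 mm high, fixed. Origin at the foot of its robot-facing side, mid-length; same axes as the spectrometer; its -x face is the face to press against.
- stop: The short aluminium rail at the left end of the fence, at right angles to it and reaching 60 mm from the fence towards the robot, 14 mm thick, 18 mm high, fixed. Its -y face is the stop face. Origin at the foot of the stop face, at the fence's face; same axes as the spectrometer.
- corner (a point): The inner corner on the deck where the fence face (x), the stop face (y) and the deck (z) meet; same axes as the spectrometer. The offcut belongs in x < 0, y < 0 of it.
- offcut: Black plastic offcut block, 90 (x) x 110 (y) x 30 (z) mm, 0.3 to 0.5 kg, loose, too big to be gripped flat; it starts lying on the deck right of the reference tile (yaw within 0.25 rad of the spectrometer's) and slides on the deck with a friction coefficient of about 0.3. Origin at the centre of its underside; its 110 mm side (y) goes along the fence, its +x side against the fence.
- offcut_corner (a point): The lower corner of the offcut at its own x = 45, y = 55 mm, the one that belongs at point corner; same axes as the offcut.
- reference: White tile in a steel frame, 74 (x) x 104 (y) x 12 mm, 0.2 to 0.3 kg, with a bail handle: two 8 mm posts at y = +-47 mm and a straight round bar of 8 mm along y joining them at the top, 75 mm above the underside (79 mm overall). It starts on the deck, on the window (yaw within 0.25 rad of the spectrometer's). Origin at the centre of the underside, z up.
- bar (a point): Middle of the reference tile's handle bar, on the bar's axis; same axes as the reference tile (the bar runs along y, 80 mm straight; it is free for fingers for 60 mm below).
- hook_stand: Rod stand, fixed: grey base plate 200 x 130 x 12 mm, a rod of 12 mm diameter and 250 mm high at its x = 75 mm, and a boss head with a hook of two parallel J-shaped prongs (8 mm round steel, 52 mm apart) pointing to its -x. Origin under the middle of the base plate; its -x side faces roughly the robot (yaw -0.1 to 0.5 rad).
- hook_seat (a point): Where the middle of the bar's axis lies when it hangs on both prongs, bar along y: midway between them, 211 mm above the bench; axes as the stand. The upturned prong tips are 20 mm to -x and rise to 20 mm above this point; the cross bar joining the prongs is 78 mm to +x; between the prongs (44 mm clear) and below there is room for fingers.
- jar: Bystander: small capped sample jar, 48 mm diameter, 60 mm tall, on the bench at the far left corner of the spectrometer. Origin at the centre of its underside.
- mouse: Bystander: black computer mouse, 100 x 60 x 32 mm, on the bench right of the spectrometer, beyond the tweezers. Origin under its centre.
- tweezers: Bystander: slim steel tweezers 130 mm long, lying on the bench right of the spectrometer. Origin at the underside, mid-length.
Mind the look-alikes: they are no part of the job. Of the things that look like the reference, the smaller one is meant. Leave any green look-alike of the offcut alone.

How it is judged:
By the outcome, as a careful person would: the job done as asked, in the order asked, and still so for the second after the job is handed in, while the arm keeps its last pose, push and grip.
It also fails if it takes over 67 s, if anything falls off the work surface, if the arm or the gripper's body presses on something with over 40 N, if the wrist force passes 120 N, or if a joint passes its speed limit or range.

### The arm

A 6-joint arm with a two-finger parallel gripper is mounted at the origin on the work surface. World frame = base frame: x ahead of the robot, y to its left, z up, the work surface at z = 0. Lengths are in m, angles in rad, forces in N, time in s.
With the tool pointing down it reaches from about 0.325 to 0.925 m from the base axis. Payload 3.1 kg.
Tool frame: the origin (TCP) lies at the very end of the fingers, on their centre line; the grasp point (between the pads) lies 19 mm behind it; z points along the fingers, y is the line along which they close (so a half turn about z gives the same grasp; the last joint's range is limited). The gripper opens to 85 mm and grips with 20 to 120 N. Pads are 22 mm wide; open, the fingers measure 114 mm over their backs; the gripper's body (76 mm by 85 mm) begins 54 mm behind the grasp point. The pads swing forward as they close: fully open they stand 13 mm farther back than shut.
Start: joints at [1.159, 0.217, 1.613, -0, 1.311, -0.112], TCP at [0.185, 0.597, 0.231] pointing down, gripper open.
Joint ranges: [-2.75, 2.75], [-0.78, 2.1], [0.31, 2.55], [-1.13, 4.27], [0.13, 2.63], [-2.58, 2.58]. Speed limits (rad/s): [2.79, 2.79, 3.14, 3.14, 3.14, 3.14].

### API

Orientations are given as a 3x3 rotation matrix whose columns are the frame's x, y, z axes.
In Python, from station import r gives the robot as it stands. The module is installed in compiled form; this text tells all that it offers.
- The arm moves only by the shell command python3 -m pendant 'ROWS' [OPENING] [FORCE]. ROWS is JSON, a list of rows, each a list of 4 numbers: the shift along the tool's x, y, z as a fraction of full scale, then the turn about the tool's z as a fraction of full scale. In form: [[x, y, z, turn], ...]. A call has 1 to 12 rows; each row is the pose to reach, as a shift and turn from the pose commanded when the call began, along the tool's axes at that moment; what a row does not reach only later rows make up. Full scale, the value 1, is 1 m for a shift and pi/2 rad for a turn. A row lasts 1/12 s, in which the tool goes at most 41.7 mm and 7.16 degrees, less where a joint would pass 70% of its speed; a pose out of reach is approached as far as the arm can. A call with a number of a shift or a turn outside -1 to 1 is refused whole. A call with a gripper value outside its range is refused whole. OPENING is the opening, from -1 (shut) to 1 (fully open), set as the call begins (- or left out, the last holds). The fingers move at their own pace and stop on an object; FORCE is the grip in N (left out, the last holds). Time passes only in rows, so rows that repeat a pose let the fingers close. It gives the time, the measured TCP pose, the force, the opening and the grip force at its end, in the units of the state.
- r.state(): the state, without advancing time (a new reading comes with each control period).
- r.camera(name): name is "scene" or "top"; returns (picture, depth): 420x560x3 uint8, blue, green, red; 420x560 float32, m along the optical axis (not along the pixel's ray), 0 where there is no reading.
- r.get_calibration(name): a dict with "fovy" (degrees; the focal length in pixels is half the picture's height over the tangent of half this angle, whatever the lens; pixels are square), "cx", "cy" (the principal point, pixels), "rvec" (rotation vector, rad) and "tvec" (3), from world to camera coordinates, as OpenCV has them. Camera axes: x right, y down, z forward; pixel columns grow to the right and rows downward; lengths in m; the calibration is good to about 2 mm. A picture is of the moment at which its call begins. get_calibration takes no time and is no camera call.
- r.job_done(): hands the job in; it is judged then, once.
The state is a dict: "time": time; "qpos": joint angles; "joint_vel": joint speeds; "tau": joint torques, N m; "tcp_pos": TCP position; "eef_rot": TCP orientation; "force": force on the tool from outside, world axes, zero at the start; "wrist_torque": the same for the moment, N m; "opening": opening from 0.0 (shut) to 1.0 (fully open); "grip_force": force on a finger pad.
Only numpy, scipy, OpenCV 4.12 (cv2) and the standard library are available. Lean on these libraries where they do the work, as an engineer would, in place of code of your own. Each camera call takes 0.05 s, during which the arm holds its last target. There are 200 camera calls.

## Working session

There is one attempt and no reset: what is moved stays moved. The work goes in short steps, Python scripts to look and compute and a shell command to move; the robot and the scene stay as the last step left them, time stands still between calls to the robot, and variables do not carry over. Pictures are saved under pics/ and viewed, at most 10 in all, crops included, and the job is handed in when it is done.

```bash
mkdir -p pics
cat > h.py <<'E'
from station import r
import numpy as np, cv2
def cam(n):
    c=r.get_calibration(n); p,d=r.camera(n)
    f=210/np.tan(np.radians(c['fovy'])/2)
    R=cv2.Rodrigues(np.array(c['rvec'],float))[0]; t=np.array(c['tvec'],float).ravel()
    return dict(p=p,d=d,f=f,cx=c['cx'],cy=c['cy'],R=R,t=t,c=c)
def ray(C,u,v):
    d=C['R'].T@np.array([(u-C['cx'])/C['f'],(v-C['cy'])/C['f'],1]); return -C['R'].T@C['t'],d
def onz(C,u,v,z):
    o,d=ray(C,u,v); return o+d*(z-o[2])/d[2]
def tri(C1,p1,C2,p2):
    o1,d1=ray(C1,*p1);o2,d2=ray(C2,*p2)
    s=np.linalg.lstsq(np.c_[d1,-d2],o2-o1,rcond=None)[0]
    a=o1+d1*s[0];b=o2+d2*s[1]; return (a+b)/2,np.linalg.norm(a-b)
def cloud(C):
    v,u=np.mgrid[:420,:560]; d=C['d']
    P=np.stack([(u-C['cx'])/C['f']*d,(v-C['cy'])/C['f']*d,d],-1)-C['t']
    W=P@C['R']; W[d<=0]=np.nan; return W
def proj(C,P):
    q=C['R']@np.asarray(P,float)+C['t']; return C['f']*q[0]/q[2]+C['cx'],C['f']*q[1]/q[2]+C['cy']
E
python3 - <<'E'
from h import *
np.set_printoptions(precision=4,suppress=True)
import pickle
S={}
for n in('scene','top'):
    C=cam(n);S[n]=C;print(n,C['c'],-C['R'].T@C['t'])
    cv2.imwrite(f'pics/{n}0.png',cv2.resize(C['p'],(784,588),interpolation=cv2.INTER_CUBIC))
pickle.dump(S,open('s0.pkl','wb'))
print(r.state())
E
```

```text
scene {'fovy': 53.265648838080466, 'cx': 278.20271950576824, 'cy': 213.22843753892826, 'rvec': array([ 1.6834,  1.9062, -0.7643]), 'tvec': array([ 0.1197, -0.2587,  1.5343])} [1.2443 0.0466 0.9407]
top {'fovy': 49.76234845645692, 'cx': 281.89077595125787, 'cy': 204.1060885337045, 'rvec': array([ 2.1423, -2.1965,  0.1651]), 'tvec': array([-0.0795,  0.5062,  1.1716])} [ 0.3545 -0.0576  1.2273]
{'time': 0.1, 'qpos': array([ 1.1588,  0.2177,  1.6148, -0.    ,  1.3113, -0.1122]), 'joint_vel': array([-0.    , -0.0007, -0.0037,  0.0003,  0.0007, -0.0006]), 'tau': array([ -0.0003, -39.8078, -30.4969,  -0.0002,   0.0042,  -0.    ]), 'tcp_pos': array([0.1843, 0.5964, 0.2301]), 'eef_rot': array([[-0.9554,  0.2953, -0.0009],
       [ 0.2953,  0.9554, -0.0021],
       [ 0.0002, -0.0022, -1.    ]]), 'force': array([-0.3862,  0.3633, -0.1596]), 'wrist_torque': array([ 0.0516,  0.002 , -0.0192]), 'grip_force': 0.0, 'opening': 0.9986431496585413}
```

View pics/scene0.png

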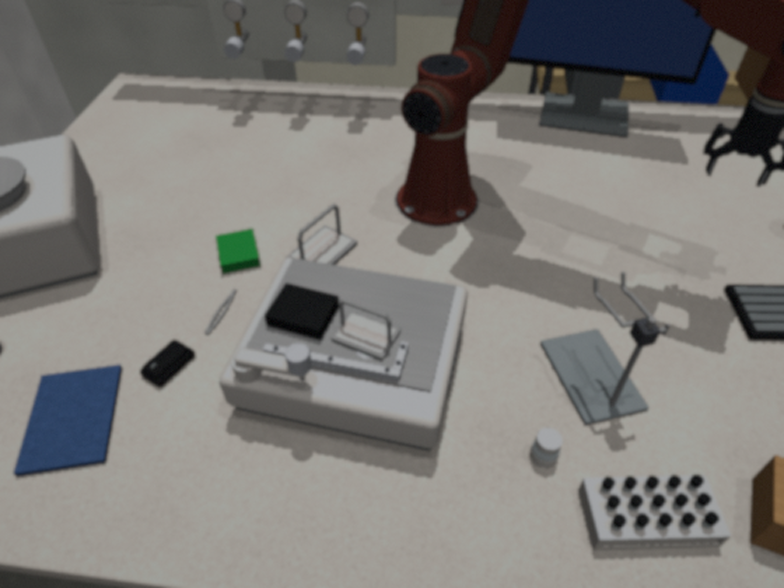

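View pics/top0.png

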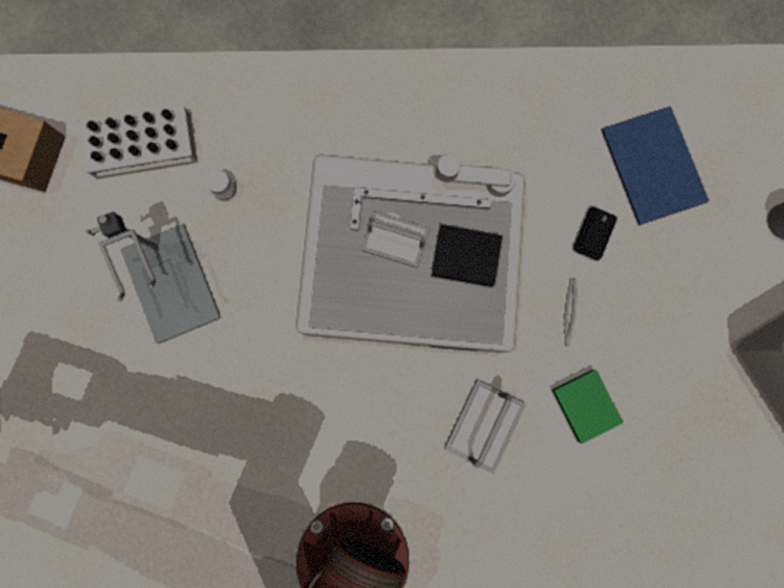

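Scene shows the small tile (365,330) on the deck beside the black block (302,310), and the hook stand at (600,370). Top shows the tile at (395,238), block at (467,255), fence at (430,197), stop at (356,208) and prongs ending at (121,296) and (152,284). I'll zoom in on these and use the depth.

Run:
```python
from h import *
import pickle
np.set_printoptions(precision=4,suppress=True)
S=pickle.load(open('s0.pkl','rb'))
def crop(n,x,y,w,h,k):return cv2.resize(S[n]['p'][y:y+h,x:x+w],(w*k,h*k),interpolation=cv2.INTER_CUBIC)
a=np.zeros((600,800,3),np.uint8)
c=crop('top',245,125,130,90,4);a[:360,:520]=c
c=crop('top',55,145,70,75,4);a[:300,520:800]=c
c=crop('scene',180,185,130,60,4);a[360:600,:520]=c
c=crop('scene',415,190,70,72,4);a[308:596,520:800]=c
cv2.imwrite('pics/crops.png',cv2.convertScaleAbs(a,alpha=1.4))
for n in S:
    C=S[n];W=cloud(C);print(n,'valid',np.mean(C['d']>0))
    m=(W[...,0]>0.3)&(W[...,0]<.75)&(abs(W[...,1])<.25)
    z=W[...,2]
    h,e=np.histogram(z[m],bins=np.arange(-.01,.23,.01));print(h)
    C['W']=W
    for lo,hi,nm in((.18,.21,'bar'),(.142,.16,'blk')):
        q=m&(z>lo)&(z<hi);P=W[q]
        vv,uu=np.nonzero(q)
        print(nm,len(P),P.min(0) if len(P) else 0,P.max(0) if len(P) else 0)
    q=(z>.19)&(z<.27)&(W[...,1]>.3)&(W[...,1]<.62)&(W[...,0]>.3)
    vv,uu=np.nonzero(q)
    for i in range(0,len(vv),6):print(uu[i],vv[i],W[vv[i],uu[i]],end=' ; ')
    print()
```

```text
scene valid 0.9957993197278912
[4181 5920  178   99  100  245  367  399  294  311  311  645 5463 3640
 1402  609  611  270   71   66  232  129    0]
bar 427 [ 0.5608 -0.1998  0.1801] [ 0.709  -0.0409  0.2037]
blk 1111 [ 0.4912 -0.25    0.142 ] [ 0.7035 -0.0147  0.1596]
444 194 [0.4691 0.3471 0.2293] ; 444 196 [0.4775 0.3456 0.2305] ; 426 198 [0.4924 0.301  0.2331] ; 444 199 [0.4785 0.3479 0.2215] ; 445 200 [0.4811 0.35   0.221 ] ; 445 201 [0.4814 0.3508 0.2179] ; 445 202 [0.4838 0.3508 0.2169] ; 444 203 [0.484  0.3493 0.2135] ; 427 204 [0.4983 0.3061 0.2192] ; 426 205 [0.4999 0.304  0.2171] ; 424 206 [0.5    0.3002 0.2133] ; 446 206 [0.4886 0.3548 0.2084] ; 445 207 [0.4902 0.3528 0.2062] ; 426 208 [0.5048 0.3048 0.2118] ; 449 208 [0.4949 0.3609 0.2086] ; 447 209 [0.496  0.3569 0.2057] ; 427 210 [0.5099 0.3069 0.2105] ; 451 210 [0.5032 0.3638 0.2106] ; 448 211 [0.5023 0.3584 0.2055] ; 426 212 [0.5114 0.3057 0.2049] ; 452 212 [0.5101 0.365  0.211 ] ; 429 213 [0.519  0.3107 0.21  ] ; 454 213 [0.5176 0.3671 0.2157] ; 432 214 [0.5262 0.3156 0.2148] ; 430 215 [0.5269 0.3117 0.2115] ; 454 2
[... 6552 characters left out ...]
5162 0.31   0.2108] ; 81 194 [0.5144 0.3613 0.2154] ; 108 194 [0.5146 0.3052 0.2053] ; 106 195 [0.5119 0.3083 0.2088] ; 82 196 [0.5103 0.3604 0.212 ] ; 80 197 [0.5079 0.3639 0.2141] ; 108 197 [0.5076 0.3046 0.2066] ; 106 198 [0.506  0.3105 0.2023] ; 83 199 [0.504  0.3594 0.2085] ; 81 200 [0.5015 0.3628 0.211 ] ; 109 200 [0.5002 0.301  0.2101] ; 85 201 [0.4998 0.356  0.2056] ; 85 202 [0.4971 0.3548 0.2086] ; 106 203 [0.4919 0.3032 0.2222] ; 106 204 [0.4888 0.3008 0.2286] ; 85 206 [0.488  0.3542 0.2093] ; 86 207 [0.4858 0.3524 0.2083] ; 85 209 [0.4817 0.3559 0.2048] ; 87 210 [0.4781 0.3472 0.2151] ; 84 212 [0.4724 0.3488 0.2271] ; 85 213 [0.4697 0.345  0.231 ] ; 86 214 [0.468  0.3447 0.2262] ;
```

View pics/crops.png

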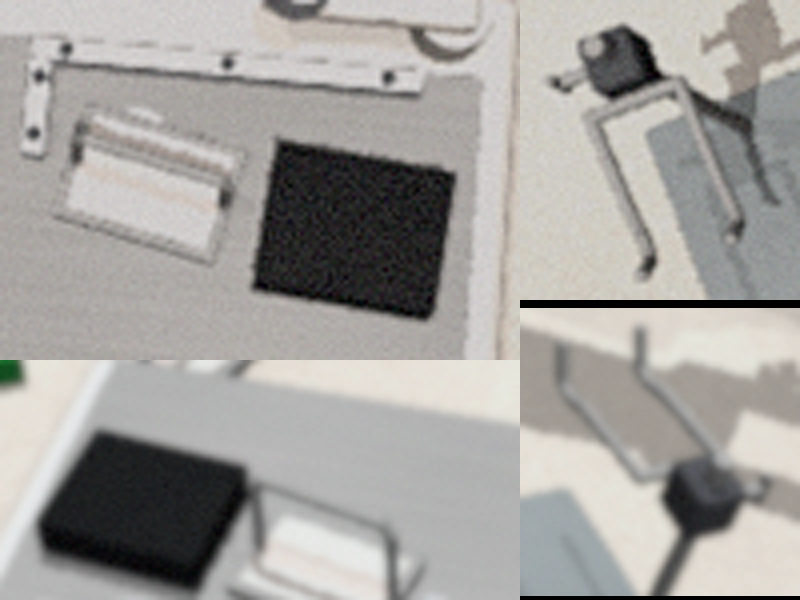

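The crops show the tile bar (top: (80,155)–(225,200) in the crop), the fence and stop rails, the block outline, and both prongs with upturned tips at (645,268) and (735,235). Next I'll fit these using both views.

Run:
```python
from h import *
import pickle
np.set_printoptions(precision=4,suppress=True)
S=pickle.load(open('s0.pkl','rb'))
def line(P):
    vx,vy,x,y=cv2.fitLine(P[:,:2].astype(np.float32),cv2.DIST_HUBER,0,.01,.01).ravel();return np.array([x,y]),np.array([vx,vy])
for n in S:
    C=S[n];W=cloud(C);z=W[...,2];x=W[...,0];y=W[...,1];hsv=cv2.cvtColor(C['p'],cv2.COLOR_BGR2HSV)
    # block
    m=((C['p'].max(2)<45)&(z>.135)&(z<.165)&(x>.45)&(x<.75)&(abs(y)<.25)).astype(np.uint8)
    m=cv2.morphologyEx(m,cv2.MORPH_OPEN,np.ones((3,3)))
    k,l,st,ce=cv2.connectedComponentsWithStats(m);i=1+st[1:,4].argmax();mm=l==i
    q=mm&(z>.146);zt=np.median(z[q]);print(n,'block px',st[i],'ztop',zt)
    if n=='top':
        cs=cv2.findContours(mm.astype(np.uint8),cv2.RETR_EXTERNAL,cv2.CHAIN_APPROX_NONE)[0];c=max(cs,key=cv2.contourArea)
        W2=np.array([onz(C,u,v,zt)[:2] for u,v in c[:,0]]);R=cv2.minAreaRect(W2.astype(np.float32)*1000);print('rect mm',R)
    P=W[q];R=cv2.minAreaRect((P[:,:2]*1000).astype(np.float32));print(' cloud rect',R)
    # bar
    q=(z>.188)&(z<.205)&(x>.53)&(x<.64)&(y>-.13)&(y<.06);P=W[q];vv,uu=np.nonzero(q)
    p,d=line(P);s=(P[:,:2]-p)@d;off=(P[:,:2]-p)@[-d[1],d[0]];print(' bar',len(P),'mid',p+d*(np.percentile(s,1)+np.percentile(s,99))/2,'d',d,'yaw',np.arctan(-d[0]/d[1]),'len',np.ptp(s),'offsd',off.std(),'z med/90',np.median(P[:,2]),np.percentile(P[:,2],90))
    # rails
    q=(z>.130)&(z<.145)&(x>.58)&(x<.70)&(y>-.17)&(y<.12)&(C['p'].min(2)>60);P=W[q]
    vv,uu=np.nonzero(q);print(' rails',len(P),'bbox',uu.min(),uu.max(),vv.min(),vv.max(),P.min(0),P.max(0))
    for y0 in np.arange(-.16,.12,.02):
        s=P[(abs(P[:,1]-y0)<.01)]
        if len(s)>3: print('  y%.2f'%y0,len(s),np.percentile(s[:,0],[3,50,97]),np.median(s[:,2]))
    # prongs
    q=(z>.200)&(z<.219)&(x>.505)&(x<.56)&(y>.29)&(y<.40);P=W[q]
    yy=P[:,1]-.4*(P[:,0]-.53)
    for nm,t in(('L',P[yy>.343]),('R',P[yy<.343])):
        p,d=line(t);d*=np.sign(d[0]);print(' prong',nm,len(t),p,'yaw',np.arctan2(d[1],d[0]),'at x=.53 y',p[1]+d[1]/d[0]*(.53-p[0]))
    q=(z>.222)&(z<.24)&(x>.45)&(x<.51)&(y>.28)&(y<.37);P=W[q]
    for t in(P[P[:,1]>.325],P[P[:,1]<.325]):print(' tip',len(t),t.mean(0),t[:,2].max())
    # spectrometer deck edge in top: white body z
    q=(z>.1)&(z<.135)&(x>.35)&(x<.8)&(abs(y)<.3);P=W[q];h=cv2.minAreaRect((P[:,:2]*1000).astype(np.float32));print(' spec rect',h,'deck z',np.median(P[:,2]))
```

```text
scene block px [ 198  204   43   36 1047] ztop 0.1502038679974474
 cloud rect ((547.3958740234375, -206.5150909423828), (100.47327423095703, 90.01258087158203), 80.62666320800781)
 bar 126 mid [ 0.5806 -0.0862] d [0.3213 0.947 ] yaw -0.32711703 len 0.09183895417526222 offsd 0.0020653442949641757 z med/90 0.19796029491593803 0.20027314655710868
 rails 935 bbox 224 291 236 270 [ 0.58   -0.1695  0.13  ] [ 0.6717 -0.0103  0.1441]
  y-0.16 52 [0.6406 0.6494 0.6551] 0.13742262917652537
  y-0.14 85 [0.5831 0.6474 0.6569] 0.13530064557124866
  y-0.12 119 [0.5813 0.6053 0.66  ] 0.1332921898978339
  y-0.10 125 [0.5814 0.6089 0.6613] 0.13296468882200174
  y-0.08 142 [0.5828 0.6126 0.6643] 0.1332557656176741
  y-0.06 162 [0.5827 0.6145 0.6663] 0.13274587740989388
  y-0.04 85 [0.5867 0.6597 0.6685] 0.13712750736474694
  y-0.02 165 [0.5987 0.6364 0.6693] 0.1383377274011778
 prong L 74 [0.5317 0.3719] yaw 0.38441205 at x=.53 y 0.37119156
 prong R 70 [0.5196 0.3098] yaw 0.41822144 at x=.53 y 0.31438905
 tip 15 [0.4738 0.3493 0.2273] 0.23092509350590587
 tip 16 [0.4933 0.3013 0.2273] 0.23309296339354
[... 788 characters left out ...]
 y-0.12 88 [0.5852 0.6435 0.6552] 0.13466952006709354
  y-0.10 98 [0.5837 0.6438 0.6579] 0.13337875339622018
  y-0.08 104 [0.5815 0.6138 0.6605] 0.13337009574180164
  y-0.06 109 [0.5819 0.6173 0.6618] 0.1339163258139436
  y-0.04 54 [0.5838 0.6556 0.6649] 0.13748948785315687
  y-0.02 154 [0.5945 0.627  0.6645] 0.13760426072441143
 prong L 106 [0.5335 0.3719] yaw 0.36167252 at x=.53 y 0.3705793
 prong R 103 [0.5306 0.3149] yaw 0.37810752 at x=.53 y 0.31469518
 tip 17 [0.4696 0.3465 0.2274] 0.23163193595008486
 tip 14 [0.4882 0.2986 0.2269] 0.2311539282987614
 spec rect ((556.884521484375, -122.1405029296875), (389.3416748046875, 330.3232727050781), 83.57159423828125) deck z 0.11861274465375508
```

```bash
cat > go.py <<'E'
# python3 go.py x y z yangle|- : shift (tool axes, m) and turn fraction from measured pose; yangle = world angle of tool y (mod pi)
import sys
from h import *
s=r.state();R=np.array(s['eef_rot']);p=np.array(s['tcp_pos'])
t=np.array([float(a) for a in sys.argv[1:4]])
d=R.T@(t-p);th=0
if sys.argv[4]!='-':
    a=float(sys.argv[4]);b=R.T@np.array([np.cos(a),np.sin(a),0]);th=np.arctan2(-b[0],b[1]);th=(th+np.pi/2)%np.pi-np.pi/2
print('d',d.round(4),'turn',round(th/(np.pi/2),4),'rows',round(max(np.linalg.norm(d)/.0417,abs(th)/.125),1),'q6',s['qpos'][5],'t',s['time'],'F',np.round(s['force'],2))
E
python3 go.py .578 -.087 .30 -.324; python3 go.py .35 .31 .32 .5
```

```text
d [-0.578  -0.5368 -0.0689] turn -0.9846 rows 19.0 q6 -0.112187881841394 t 0.1 F [-0.39  0.36 -0.16]
d [-0.2429 -0.2249 -0.0895] turn 0.4908 rows 8.2 q6 -0.112187881841394 t 0.1 F [-0.39  0.36 -0.16]
```

```bash
python3 -m pendant '[[0,0,-0.04,0.05],[-0.03,-0.03,-0.07,0.1],[-0.06,-0.055,-0.07,0.17],[-0.09,-0.08,-0.07,0.25],[-0.12,-0.11,-0.07,0.32],[-0.15,-0.135,-0.07,0.4],[-0.18,-0.165,-0.07,0.45],[-0.21,-0.19,-0.07,0.5],[-0.24,-0.22,-0.07,0.55],[-0.27,-0.25,-0.07,0.6],[-0.3,-0.275,-0.07,0.65],[-0.33,-0.3,-0.07,0.7]]' 1 40; python3 go.py .578 -.087 .30 -.324
```

```text
time: 1.1
tcp_pos: [0.4115, 0.211, 0.301]
eef_rot: [[-0.167, 0.986, -0.0], [0.986, 0.167, -0.0], [-0.0, -0.0, -1.0]]
force: [-0.6, 0.3, -1.0]
opening: 1.002
grip_force: 0.0
d [-0.3215  0.1146  0.001 ] turn 0.3128 rows 8.2 q6 0.15443265083079932 t 1.1 F [-0.6   0.28 -0.99]
```

```bash
python3 -m pendant '[[-0.04,0.015,0,0.05],[-0.08,0.03,0,0.1],[-0.12,0.045,0,0.16],[-0.16,0.057,0,0.22],[-0.2,0.07,0,0.28],[-0.24,0.085,0,0.313],[-0.28,0.1,0.01,0.313],[-0.31,0.11,0.035,0.313],[-0.3215,0.1146,0.06,0.313],[-0.3215,0.1146,0.07,0.313],[-0.3215,0.1146,0.07,0.313]]'; python3 go.py .578 -.087 .175 -.324
python3 - <<'E'
from h import *
C=cam('scene');T=cam('top')
a=np.hstack([cv2.resize(C['p'][150:270,180:320],None,fx=2.85,fy=2.85,interpolation=cv2.INTER_CUBIC),cv2.resize(T['p'][110:230,230:370],None,fx=2.85,fy=2.85,interpolation=cv2.INTER_CUBIC)])
cv2.imwrite('pics/g1.png',cv2.convertScaleAbs(a,alpha=1.4));print(a.shape)
E
```

```text
time: 2.02
tcp_pos: [0.5761, -0.0841, 0.2262]
eef_rot: [[0.317, 0.949, -0.009], [0.949, -0.317, 0.003], [-0.0, -0.01, -1.0]]
force: [-0.5, 1.3, 0.2]
opening: 1.002
grip_force: 0.0
d [-0.0021  0.0033  0.0512] turn 0.0012 rows 1.2 q6 0.05627618352788796 t 2.0167 F [-0.53  1.33  0.16]
(342, 798, 3)
```

View pics/g1.png

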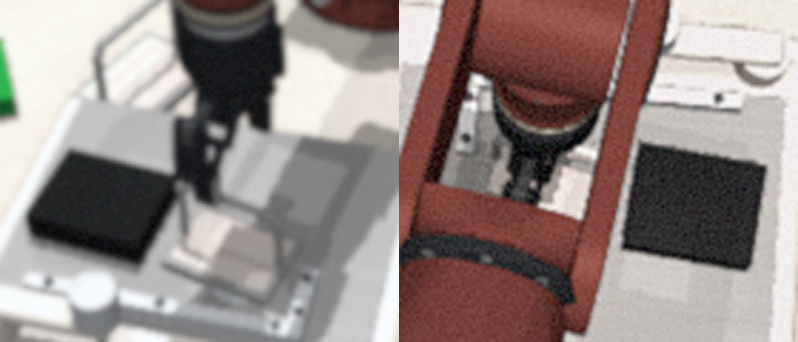

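The scene view shows the fingers (at (205,190) and (262,115)) straddling the bar, with the bar's middle (232,203) right below the gripper. I'll descend and close.

```bash
python3 -m pendant '[[-0.002,0.003,0.025,0],[-0.002,0.003,0.04,0],[-0.002,0.003,0.051,0],[-0.002,0.003,0.051,0]]' && python3 -m pendant '[[0,0,0,0],[0,0,0,0],[0,0,0,0],[0,0,0,0],[0,0,0,0],[0,0,0,0],[0,0,0,0],[0,0,0,0]]' -1 40; python3 -m pendant '[[0,0,-0.02,0],[0,0,-0.06,0],[0,0,-0.09,0],[0,0,-0.09,0],[0,0,-0.09,0]]'
python3 go.py .44 .245 .265 .38
```

```text
time: 2.45
tcp_pos: [0.58, -0.0855, 0.1791]
eef_rot: [[0.313, 0.95, -0.003], [0.95, -0.313, 0.001], [0.0, -0.003, -1.0]]
force: [-1.4, -0.0, 0.4]
opening: 1.001
grip_force: 0.0
time: 3.12
tcp_pos: [0.5812, -0.087, 0.1804]
eef_rot: [[0.315, 0.949, 0.0], [0.949, -0.315, 0.0], [0.0, 0.0, -1.0]]
force: [0.1, 0.4, 0.4]
opening: 0.072
grip_force: 39.1
time: 3.53
tcp_pos: [0.5827, -0.0874, 0.2728]
eef_rot: [[0.315, 0.949, 0.005], [0.949, -0.315, -0.001], [0.0, 0.005, -1.0]]
force: [-0.0, -0.5, -3.7]
opening: 0.071
grip_force: 39.2
d [ 0.2706 -0.2401  0.0066] turn -0.4458 rows 8.7 q6 0.052256742352033786 t 3.5333 F [-0.01 -0.52 -3.68]
```

```bash
python3 go.py .408 .295 .260 .38
```

```text
d [ 0.308  -0.2862  0.0114] turn -0.4458 rows 10.1 q6 0.052256742352033786 t 3.5333 F [-0.01 -0.52 -3.68]
```

```bash
python3 -m pendant '[[0.01,-0.02,0,-0.03],[0.03,-0.05,0,-0.07],[0.055,-0.08,0,-0.13],[0.085,-0.105,0,-0.19],[0.115,-0.13,0,-0.25],[0.145,-0.155,0,-0.31],[0.175,-0.18,0,-0.37],[0.205,-0.205,0,-0.42],[0.235,-0.23,0,-0.446],[0.265,-0.255,0.01,-0.446],[0.29,-0.275,0.01,-0.446],[0.308,-0.286,0.01,-0.446]]'; python3 -m pendant '[[0,0,0,0],[0,0,0,0],[0,0,0,0],[0,0,0,0]]'; python3 go.py .501 .332 .231 .38; python3 go.py .408 .295 .231 .38
python3 - <<'E'
from h import *
C=cam('scene');T=cam('top')
a=np.hstack([cv2.resize(C['p'][120:270,370:510],None,fx=2.85,fy=2.85,interpolation=cv2.INTER_CUBIC),cv2.resize(T['p'][110:260,30:170],None,fx=2.85,fy=2.85,interpolation=cv2.INTER_CUBIC)])
cv2.imwrite('pics/g2.png',cv2.convertScaleAbs(a,alpha=1.4))
W=cloud(C);z=W[...,2];x=W[...,0];y=W[...,1]
print(r.state()['tcp_pos'])
E
```

```text
time: 4.53
tcp_pos: [0.4027, 0.2969, 0.2564]
eef_rot: [[-0.373, 0.928, -0.007], [0.928, 0.373, -0.002], [0.001, -0.007, -1.0]]
force: [0.5, 0.0, -2.3]
opening: 0.073
grip_force: 39.2
time: 4.87
tcp_pos: [0.4065, 0.2941, 0.2591]
eef_rot: [[-0.37, 0.929, -0.002], [0.929, 0.37, -0.002], [-0.001, -0.002, -1.0]]
force: [-0.2, -0.1, -1.9]
opening: 0.074
grip_force: 39.2
d [0.0002 0.1019 0.0278] turn -0.0006 rows 2.5 q6 0.10770174099728874 t 4.8667 F [-0.21 -0.12 -1.92]
d [0.0003 0.0018 0.028 ] turn -0.0006 rows 0.7 q6 0.10770174099728874 t 4.8667 F [-0.21 -0.12 -1.92]
[0.40696729 0.29423135 0.25979332]
```

View pics/g2.png

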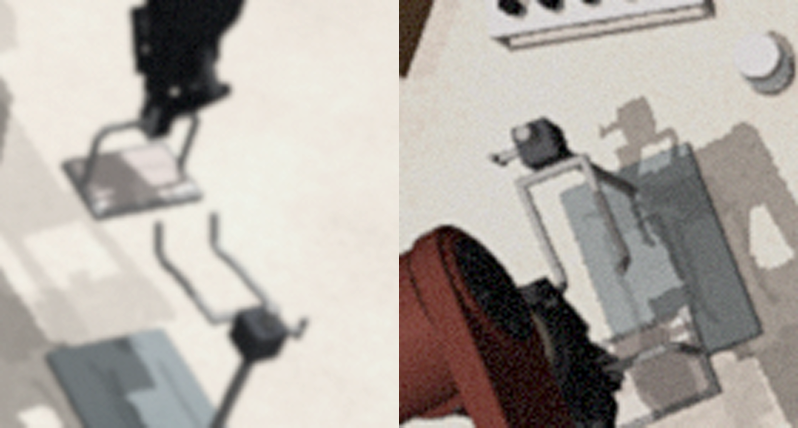

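The tile hangs from the fingers in front of the prongs, bar at about (95–195,130) in the scene crop, and prong tips at (158,228) and (213,218). I'll check the bar's height and centring against the tips.

Run:
```python
from h import *
np.set_printoptions(precision=4,suppress=True)
for n in('scene','top'):
    C=cam(n);W=cloud(C);z=W[...,2];x=W[...,0];y=W[...,1]
    e=np.array([-.37,.929]);f=np.array([.929,.37]);D=W[...,:2]-[.407,.2942]
    s=D@e;a=D@f
    br=C['p'].max(2)
    q=(z>.262)&(z<.295)&(abs(a)<.02)&(abs(s)<.07)&(abs(s)>.02)
    P=W[q];print(n,len(P),'s',np.percentile(s[q],[1,99]) if len(P) else 0,'a',np.median(a[q]),'z',np.percentile(z[q],[50,90]))
    for k in((s<0),(s>0)):
        m=q&k;print(m.sum(),np.median(z[m]),np.median(a[m]),np.abs(s[m]).max() if m.any() else 0)
    q=(z>.18)&(z<.225)&(abs(a)<.06)&(abs(s)<.08);print(' tile s',np.percentile(s[q],[1,99]),'a',np.percentile(a[q],[1,99]),'z',np.median(z[q]))
    q=(z>.222)&(z<.24)&(abs(a-.082)<.02)&(abs(s)<.05);print(' tips s',[np.median(s[q&k]) for k in(s<0,s>0)],'a',np.median(a[q]))
```

```text
scene 76 s [-0.0547  0.0441] a 0.004759956311116396 z [0.2746 0.2781]
52 0.2755011573014742 0.0045071237889386636 0.055892324975212127
24 0.2705866913552595 0.00597087616034487 0.04443873967179958
 tile s [-0.0563  0.046 ] a [-0.0342  0.0403] z 0.21077718490058853
 tips s [np.float64(-0.026084668713013067), np.float64(0.026581281018056277)] a 0.0832770435733802
top 71 s [-0.0553 -0.0207] a -0.0017561359508882141 z [0.2762 0.2791]
71 0.276154669345228 -0.0017561359508882141 0.0566595294548902
0 nan nan 0
 tile s [-0.0572  0.0235] a [-0.0386  0.0347] z 0.20980688794040225
 tips s [np.float64(-0.026158883525445764), np.float64(0.02352835766621683)] a 0.07694961298481631
  return _methods._mean(a, axis=axis, dtype=dtype,
  ret = ret.dtype.type(ret / rcount)
```

```bash
python3 -m pendant '[[0.004,0,0.015,0],[0.004,0,0.026,0],[0.004,0,0.026,0],[0.004,0.03,0.026,0],[0.004,0.055,0.026,0],[0.004,0.08,0.026,0],[0.004,0.099,0.026,0],[0.004,0.099,0.026,0],[0.004,0.099,0.026,0],[0.004,0.099,0.026,0]]'; python3 -m pendant '[[0,0,0.01,0],[0,0,0.02,0],[0,0,0.03,0],[0,0,0.034,0],[0,0,0.036,0],[0,0,0.036,0],[0,0,0.036,0]]'
```

```text
time: 5.9
tcp_pos: [0.4966, 0.3353, 0.2338]
eef_rot: [[-0.371, 0.929, -0.002], [0.929, 0.371, -0.001], [-0.0, -0.002, -1.0]]
force: [0.1, 0.3, -2.7]
opening: 0.073
grip_force: 39.3
time: 6.48
tcp_pos: [0.4972, 0.3359, 0.1982]
eef_rot: [[-0.371, 0.929, 0.0], [0.929, 0.371, 0.0], [0.0, 0.0, -1.0]]
force: [-0.8, -0.2, -2.8]
opening: 0.069
grip_force: 39.4
```

```bash
python3 -m pendant '[[0,0,0.002,0],[0,0,0.002,0],[0,0,0.002,0],[0,0,0.002,0]]'
python3 - <<'E'
from h import *
C=cam('scene');T=cam('top')
a=np.hstack([cv2.resize(C['p'][120:270,370:510],None,fx=2.85,fy=2.85,interpolation=cv2.INTER_CUBIC),cv2.resize(T['p'][110:260,30:170],None,fx=2.85,fy=2.85,interpolation=cv2.INTER_CUBIC)])
cv2.imwrite('pics/g3.png',cv2.convertScaleAbs(a,alpha=1.4))
E
```

```text
time: 6.82
tcp_pos: [0.4975, 0.336, 0.1967]
eef_rot: [[-0.371, 0.929, 0.001], [0.929, 0.371, 0.0], [0.0, 0.001, -1.0]]
force: [0.2, 0.6, -1.4]
opening: 0.072
grip_force: 39.4
```

View pics/g3.png

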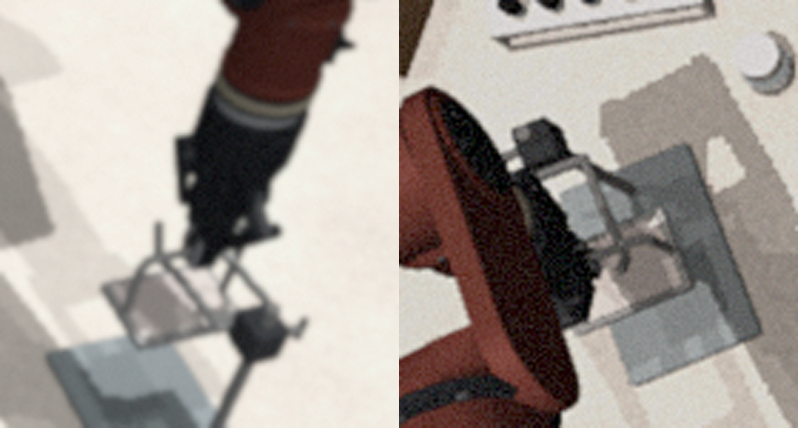

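The bar sits between the upturned tips and the cross bar, and the posts are outside the prongs. I'll lower a touch more, release and rise.

```bash
python3 -m pendant '[[0,0,0.001,0],[0,0,0.0015,0],[0,0,0.0015,0],[0,0,0.0015,0]]'; python3 -m pendant '[[0,0,0,0],[0,0,0,0],[0,0,0,0],[0,0,0,0],[0,0,0,0],[0,0,0,0]]' 0.2;  python3 -m pendant '[[0,0,-0.015,0],[0,0,-0.035,0],[0,0,-0.06,0],[0,0,-0.09,0],[0,0,-0.12,0],[0,0,-0.13,0],[0,0,-0.13,0]]'
```

```text
time: 7.25
tcp_pos: [0.4976, 0.3361, 0.1963]
eef_rot: [[-0.371, 0.929, 0.001], [0.929, 0.371, 0.001], [0.0, 0.001, -1.0]]
force: [-1.0, -1.5, 5.2]
opening: 0.075
grip_force: 40.0
time: 7.75
tcp_pos: [0.497, 0.3358, 0.1944]
eef_rot: [[-0.371, 0.929, -0.0], [0.929, 0.371, -0.0], [-0.0, -0.001, -1.0]]
force: [-0.4, 0.3, -0.3]
opening: 0.601
grip_force: 0.0
time: 8.33
tcp_pos: [0.499, 0.3368, 0.3293]
eef_rot: [[-0.371, 0.928, 0.007], [0.929, 0.371, 0.004], [0.001, 0.008, -1.0]]
force: [0.3, -0.1, -0.9]
opening: 0.6
grip_force: 0.0
```

Run:
```python
from h import *
np.set_printoptions(precision=4,suppress=True)
e=np.array([-.37,.929]);f=np.array([.929,.37]);fs=[]
for n in('scene','top'):
    C=cam(n);W=cloud(C);z=W[...,2];x=W[...,0];y=W[...,1];p=C['p']
    fs.append(cv2.resize(p,(400,300)))
    q=(p.max(2)<60)&(z>.144)&(z<.157)&(x>.45)&(x<.75)&(y>-.32)&(y<-.1)
    k,l,st,ce=cv2.connectedComponentsWithStats(q.astype(np.uint8));i=1+st[1:,4].argmax();q=l==i
    R=cv2.minAreaRect((W[q][:,:2]*1000).astype(np.float32));print(n,'block',R,np.median(z[q]))
    # rails in spec frame, yaw -0.112
    a=-.112;X=x*np.cos(a)+y*np.sin(a);Y=-x*np.sin(a)+y*np.cos(a)
    q=(z>.134)&(z<.142)&(x>.56)&(x<.72)&(y>-.25)&(y<.06)&(p.min(2)>40)
    k,l,st,ce=cv2.connectedComponentsWithStats(q.astype(np.uint8),connectivity=8);i=1+st[1:,4].argmax();q=l==i
    h,ed=np.histogram(X[q],np.arange(.54,.72,.004));print(' X',dict(zip(ed.round(3),h)) )
    F=q&(X>np.median(X[q])-.012);vx,vy,x0,y0=cv2.fitLine(W[F][:,:2].astype(np.float32),cv2.DIST_HUBER,0,.01,.01).ravel()
    print(' fence yaw',np.arctan(-vx/vy),'mid',x0,y0,'X%',np.percentile(X[F],[2,50,98]),'Y%',np.percentile(Y[F],[1,99]))
    G=q&(X<np.median(X[q])-.02);print(' stop',G.sum(),'Y%',np.percentile(Y[G],[2,50,98]),'X%',np.percentile(X[G],[2,98]))
    D=W[...,:2]-[.4975,.336];s=D@e;aa=D@f
    q=(z>.205)&(z<.222)&(abs(aa)<.009)&(abs(s)<.06);print(' bar hang z by s',[(k,np.round(np.median(z[q&(abs(s-k)<.008)]),4),np.round(np.median(aa[q&(abs(s-k)<.008)]),4)) for k in(-.045,-.03,-.015,0,.015,.03,.045)])
    q=(z>.13)&(z<.17)&(abs(aa)<.05)&(abs(s)<.07)&(p.min(2)>60);print(' tile',q.sum(),np.percentile(s[q],[1,99]),np.percentile(aa[q],[1,99]),np.median(z[q]))
cv2.imwrite('pics/a4.png',cv2.convertScaleAbs(np.hstack(fs),alpha=1.3))
```

```text
scene block ((545.5294189453125, -211.71487426757812), (109.0788345336914, 90.40060424804688), 78.09468841552734) 0.15025225088791097
 X {np.float64(0.54): np.int64(0), np.float64(0.544): np.int64(0), np.float64(0.548): np.int64(0), np.float64(0.552): np.int64(0), np.float64(0.556): np.int64(0), np.float64(0.56): np.int64(0), np.float64(0.564): np.int64(0), np.float64(0.568): np.int64(0), np.float64(0.572): np.int64(0), np.float64(0.576): np.int64(0), np.float64(0.58): np.int64(0), np.float64(0.584): np.int64(0), np.float64(0.588): np.int64(0), np.float64(0.592): np.int64(2), np.float64(0.596): np.int64(7), np.float64(0.6): np.int64(7), np.float64(0.604): np.int64(7), np.float64(0.608): np.int64(9), np.float64(0.612): np.int64(4), np.float64(0.616): np.int64(9), np.float64(0.62): np.int64(10), np.float64(0.624): np.int64(7), np.float64(0.628): np.int64(5), np.float64(0.632): np.int64(11), np.float64(0.636): np.int64(4), np.float64(0.64): np.int64(4), np.float64(0.644): np.int64(7), np.float64(0.648): np.int64(13), np.float64(0.652): np.int64(43), np.float64(0.656): np.int64(88), np.f
[... 2441 characters left out ...]
loat64(0.7): np.int64(0), np.float64(0.704): np.int64(0), np.float64(0.708): np.int64(0), np.float64(0.712): np.int64(0)}
 fence yaw -0.10443791 mid 0.64733654 -0.1313587 X% [0.6489 0.6579 0.6656] Y% [-0.1749  0.0531]
 stop 96 Y% [0.0408 0.0476 0.0542] X% [0.5927 0.6353]
 bar hang z by s [(-0.045, np.float64(0.2115), np.float64(-0.0013)), (-0.03, np.float64(0.2114), np.float64(-0.001)), (-0.015, np.float64(0.213), np.float64(-0.0016)), (0, np.float64(0.2124), np.float64(-0.0013)), (0.015, np.float64(0.2117), np.float64(-0.0018)), (0.03, np.float64(0.2132), np.float64(-0.0025)), (0.045, np.float64(0.205), np.float64(-0.0034))]
 tile 1098 [-0.0565  0.0453] [-0.0375  0.0355] 0.14647837797480545
```

View pics/a4.png

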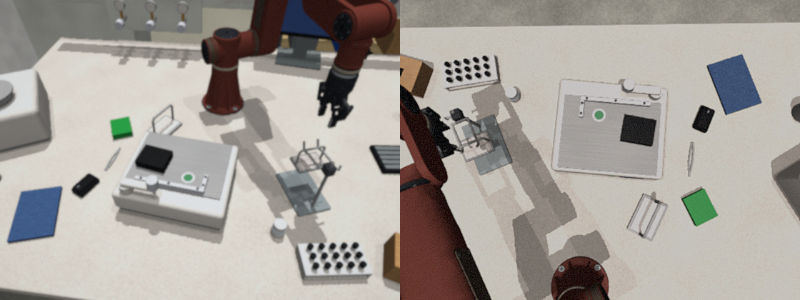

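The tile hangs level on both prongs, the deck window (green disc) is free, and the block is at the deck's right. Next is the push frame relative to the corner.

```bash
cat > gc.py <<'E'
# python3 gc.py u v z : target in corner frame (yaw -0.108), tool y along spec x; prints tool shifts
import sys,subprocess
import numpy as np
a=-.108;u,v,z=map(float,sys.argv[1:4])
x=.6547+u*np.cos(a)-v*np.sin(a);y=-.0309+u*np.sin(a)+v*np.cos(a)
from station import r
p=r.state()['tcp_pos'];d=np.array(p[:2])-[.6547,-.0309]
print('now uv',(d[0]*np.cos(a)+d[1]*np.sin(a)).round(4),(-d[0]*np.sin(a)+d[1]*np.cos(a)).round(4),np.round(p[2],4))
sys.argv=['go.py',x,y,z,a];exec(open('go.py').read())
E
python3 gc.py -.18 -.195 .24
```

```text
now uv -0.1964 0.3474 0.3238
d [-0.4867 -0.2399  0.0841] turn 0.3109 rows 13.2 q6 0.09674915501357288 t 8.4333 F [-0.74 -0.43 -0.91]
```

```bash
python3 -m pendant '[[-0.03,-0.015,0,0.03],[-0.06,-0.03,0,0.07],[-0.1,-0.05,0,0.11],[-0.135,-0.067,0,0.16],[-0.17,-0.085,0,0.21],[-0.205,-0.1,0,0.26],[-0.24,-0.12,0,0.31],[-0.28,-0.14,0,0.311],[-0.315,-0.155,0,0.311],[-0.35,-0.172,0,0.311],[-0.385,-0.19,0,0.311],[-0.42,-0.207,0,0.311]]' -1 40; python3 -m pendant '[[0,0,0,0],[0,0,0,0],[0,0,0,0],[0,0,0,0],[0,0,0,0]]'; python3 gc.py -.18 -.195 .132
```

```text
time: 9.43
tcp_pos: [0.4588, -0.1323, 0.3214]
eef_rot: [[0.108, 0.994, -0.005], [0.994, -0.108, 0.002], [0.002, -0.005, -1.0]]
force: [1.1, 0.5, 0.2]
opening: -0.001
grip_force: 0.0
time: 9.85
tcp_pos: [0.4608, -0.1295, 0.3239]
eef_rot: [[0.106, 0.994, -0.001], [0.994, -0.106, 0.001], [0.001, -0.001, -1.0]]
force: [-0.3, -0.1, -0.2]
opening: 0.0
grip_force: 0.0
now uv -0.1822 -0.1189 0.3239
d [-0.0762  0.0023  0.1919] turn 0.0014 rows 5.0 q6 -0.31512660300178746 t 9.85 F [-0.28 -0.09 -0.22]
```

```bash
python3 -m pendant '[[-0.025,0,0.03,0],[-0.05,0,0.06,0],[-0.076,0.002,0.09,0],[-0.076,0.002,0.12,0],[-0.076,0.002,0.15,0],[-0.076,0.002,0.175,0],[-0.076,0.002,0.19,0],[-0.076,0.002,0.191,0],[-0.076,0.002,0.191,0],[-0.076,0.002,0.191,0]]';  python3 -m pendant '[[0,0.01,0,0],[0,0.018,0,0],[0,0.024,0,0],[0,0.03,0,0],[0,0.035,0,0],[0,0.04,0,0],[0,0.045,0,0],[0,0.05,0,0],[0,0.05,0,0]]';python3 gc.py -.105 -.195 .132
```

```text
time: 10.68
tcp_pos: [0.4558, -0.2066, 0.1351]
eef_rot: [[0.106, 0.994, 0.002], [0.994, -0.106, -0.001], [-0.001, 0.002, -1.0]]
force: [-0.6, 0.0, 0.9]
opening: 0.001
grip_force: 0.0
time: 11.43
tcp_pos: [0.5055, -0.2124, 0.1339]
eef_rot: [[0.108, 0.994, 0.001], [0.994, -0.108, -0.0], [-0.0, 0.001, -1.0]]
force: [-0.3, 0.2, 0.2]
opening: 0.0
grip_force: 0.0
now uv -0.1287 -0.1966 0.1339
d [0.0016 0.0237 0.0019] turn -0.0001 rows 0.6 q6 -0.4181006564530831 t 11.4333 F [-0.27  0.17  0.25]
```

```bash
python3 -m pendant '[[0,0.004,0,0],[0,0.008,0,0],[0,0.012,0,0],[0,0.016,0,0]]';  python3 -m pendant '[[0,0.003,0,0],[0,0.006,0,0],[0,0.008,0,0]]';python3 gc.py -.105 -.195 .132
python3 - <<'E'
from h import *
for n in('scene','top'):
    C=cam(n);W=cloud(C);z=W[...,2];x=W[...,0];y=W[...,1];p=C['p']
    q=(p.max(2)<60)&(z>.144)&(z<.153)&(x>.5)&(x<.75)&(y>-.32)&(y<-.1)
    q=cv2.morphologyEx(q.astype(np.uint8),cv2.MORPH_OPEN,np.ones((3,3)))
    k,l,st,ce=cv2.connectedComponentsWithStats(q);i=1+st[1:,4].argmax();q=l==i
    print(n,cv2.minAreaRect((W[q][:,:2]*1000).astype(np.float32)))
E
```

```text
time: 11.77
tcp_pos: [0.5204, -0.2139, 0.1336]
eef_rot: [[0.108, 0.994, -0.0], [0.994, -0.108, 0.0], [0.0, -0.0, -1.0]]
force: [-1.2, 0.6, -0.3]
opening: 0.0
grip_force: 0.4
time: 12.02
tcp_pos: [0.5283, -0.2146, 0.1337]
eef_rot: [[0.108, 0.994, -0.001], [0.994, -0.108, 0.0], [0.0, -0.001, -1.0]]
force: [-3.8, 1.9, 3.1]
opening: 0.001
grip_force: 2.4
now uv -0.1059 -0.1963 0.1337
d [0.0013 0.0009 0.0017] turn -0.0001 rows 0.1 q6 -0.4009018793255271 t 12.0167 F [-3.83  1.94  3.1 ]
scene ((586.2791748046875, -211.93927001953125), (108.78311920166016, 99.27986907958984), 84.03829956054688)
top ((609.9740600585938, -177.8715362548828), (29.2930850982666, 52.05354309082031), 81.76249694824219)
```

The block is flush with the fence (scene yaw −0.104, contact force 3.8 N). I'll go around to its right end and push along the fence.

```bash
python3 -m pendant '[[0,-0.01,0,0],[0,-0.015,-0.015,0],[0,-0.015,-0.045,0],[-0.02,0.005,-0.05,0],[-0.045,0.025,-0.05,0],[-0.07,0.045,-0.05,0],[-0.076,0.06,-0.05,0],[-0.076,0.06,-0.05,0],[-0.076,0.06,-0.05,0],[-0.076,0.06,-0.05,0]]';python3 gc.py -.045 -.272 .133
```

```text
time: 12.95
tcp_pos: [0.5787, -0.2961, 0.1834]
eef_rot: [[0.108, 0.994, -0.001], [0.994, -0.108, 0.001], [0.001, -0.001, -1.0]]
force: [0.5, -0.8, 0.4]
opening: -0.001
grip_force: 0.0
now uv -0.047 -0.2718 0.1834
d [-0.0002  0.002   0.0504] turn -0.0 rows 1.2 q6 -0.4728820758358924 t 12.95 F [ 0.48 -0.77  0.36]
```

```bash
python3 -m pendant '[[0,0.002,0.02,0],[0,0.002,0.04,0],[0,0.002,0.05,0],[0,0.002,0.05,0],[0,0.002,0.05,0]]'; python3 -m pendant '[[0.01,0,0,0],[0.02,0,0,0],[0.03,0,0,0],[0.04,0,0,0],[0.05,0.001,0,0],[0.06,0.001,0,0],[0.07,0.001,0,0],[0.08,0.002,0,0],[0.09,0.002,0,0],[0.1,0.002,0,0],[0.11,0.003,0,0],[0.118,0.003,0,0]]';python3 gc.py -.045 -.121 .133
```

```text
time: 13.37
tcp_pos: [0.5807, -0.296, 0.1331]
eef_rot: [[0.107, 0.994, -0.002], [0.994, -0.107, 0.001], [0.001, -0.002, -1.0]]
force: [0.5, 0.1, -0.6]
opening: -0.005
grip_force: 0.0
time: 14.37
tcp_pos: [0.5974, -0.1787, 0.1336]
eef_rot: [[0.108, 0.994, -0.0], [0.994, -0.108, 0.0], [0.0, -0.0, -1.0]]
force: [-1.0, -1.6, 1.2]
opening: -0.001
grip_force: 0.5
now uv -0.041 -0.1531 0.1336
d [ 0.0321 -0.004   0.0006] turn 0.0001 rows 0.8 q6 -0.29554732600598377 t 14.3667 F [-1.04 -1.65  1.18]
```

```bash
python3 -m pendant '[[0.008,0,0,0],[0.015,0,0,0],[0.021,0,0,0],[0.026,0,0,0]]'; python3 -m pendant '[[0.003,0,0,0],[0.005,0,0,0],[0.006,0,0,0]]';  python3 gc.py -.045 -.121 .133
python3 - <<'E'
from h import *
for n in('scene','top'):
    C=cam(n);W=cloud(C);z=W[...,2];x=W[...,0];y=W[...,1];p=C['p']
    q=(p.max(2)<60)&(z>.144)&(z<.153)&(x>.5)&(x<.75)&(y>-.32)&(y<.1)
    q=cv2.morphologyEx(q.astype(np.uint8),cv2.MORPH_OPEN,np.ones((3,3)))
    k,l,st,ce=cv2.connectedComponentsWithStats(q);i=1+st[1:,4].argmax();q=l==i
    print(n,cv2.minAreaRect((W[q][:,:2]*1000).astype(np.float32)))
E
```

```text
time: 14.7
tcp_pos: [0.6002, -0.1535, 0.1336]
eef_rot: [[0.108, 0.994, -0.0], [0.994, -0.108, 0.0], [0.0, -0.0, -1.0]]
force: [-0.6, -0.7, -0.1]
opening: 0.0
grip_force: 0.4
time: 14.95
tcp_pos: [0.6005, -0.1488, 0.1337]
eef_rot: [[0.107, 0.994, -0.001], [0.994, -0.107, -0.002], [-0.002, -0.001, -1.0]]
force: [-0.7, -4.3, -0.3]
opening: 0.003
grip_force: 2.1
now uv -0.0412 -0.1231 0.1337
d [ 0.0021 -0.0038  0.0007] turn 0.0002 rows 0.1 q6 -0.24684169162978628 t 14.95 F [-0.69 -4.34 -0.27]
scene ((603.7741088867188, -80.40625), (110.30213928222656, 91.21300506591797), 83.64703369140625)
top ((603.9063720703125, -48.45838165283203), (37.00948715209961, 87.88602447509766), 83.34007263183594)
```

The block is in the corner (scene centre u=−45, v=−55 mm, yaw matching). Now I'll go above it for the press.

```bash
python3 -m pendant '[[0.001,0,0,0],[0.001,0,0,0],[-0.005,0,0,0],[-0.008,0,-0.02,0],[-0.008,0,-0.045,0],[0.03,-0.006,-0.045,0],[0.065,-0.008,-0.045,0],[0.068,-0.008,-0.04,0],[0.068,-0.008,-0.035,0],[0.068,-0.008,-0.03,0],[0.068,-0.008,-0.03,0],[0.068,-0.008,-0.03,0]]';  python3 gc.py -.05 -.055 .150
```

```text
time: 16.05
tcp_pos: [0.5996, -0.0807, 0.1627]
eef_rot: [[0.109, 0.994, -0.002], [0.994, -0.109, 0.0], [0.0, -0.002, -1.0]]
force: [0.6, -0.4, 0.3]
opening: 0.004
grip_force: 0.0
now uv -0.0494 -0.0554 0.1627
d [ 0.0004 -0.0006  0.0127] turn -0.001 rows 0.3 q6 -0.14009510647556572 t 16.05 F [ 0.61 -0.41  0.26]
```

```bash
python3 -m pendant '[[0,0,0.005,0],[0,0,0.009,0],[0,0,0.012,0],[0,0,0.013,0],[0,0,0.013,0]]'; python3 -m pendant '[[0,0,0.001,0],[0,0,0.001,0],[0,0,0.001,0]]'; python3 -m pendant '[[0,0,0.001,0],[0,0,0.001,0],[0,0,0.001,0]]'
```

```text
time: 16.47
tcp_pos: [0.6, -0.0799, 0.1504]
eef_rot: [[0.108, 0.994, -0.001], [0.994, -0.108, 0.0], [0.0, -0.001, -1.0]]
force: [-0.0, 0.1, 0.9]
opening: 0.002
grip_force: 0.0
time: 16.72
tcp_pos: [0.6005, -0.0798, 0.1501]
eef_rot: [[0.108, 0.994, 0.001], [0.994, -0.108, -0.0], [-0.0, 0.001, -1.0]]
force: [0.4, 0.3, 1.0]
opening: 0.002
grip_force: 0.4
time: 16.97
tcp_pos: [0.6005, -0.0798, 0.1501]
eef_rot: [[0.108, 0.994, 0.0], [0.994, -0.108, -0.0], [-0.0, 0.001, -1.0]]
force: [-1.5, -0.2, 4.6]
opening: -0.002
grip_force: 2.5
```

```bash
python3 -m pendant '[[0,0,0.001,0],[0,0,0.002,0],[0,0.0005,0.0025,0],[0,0.001,0.0025,0],[0,0.001,0.0025,0]]'; python3 -m pendant '[[0,0.0005,0,0],[0,0.001,0,0],[0,0.001,0,0],[0,0.001,0,0]]'
```

```text
time: 17.38
tcp_pos: [0.6017, -0.08, 0.1501]
eef_rot: [[0.108, 0.994, 0.001], [0.994, -0.108, -0.001], [-0.0, 0.001, -1.0]]
force: [-5.7, 0.9, 14.0]
opening: 0.0
grip_force: 7.0
time: 17.72
tcp_pos: [0.6025, -0.0801, 0.1501]
eef_rot: [[0.108, 0.994, 0.0], [0.994, -0.108, -0.001], [-0.001, 0.0, -1.0]]
force: [-6.7, 1.6, 14.2]
opening: -0.002
grip_force: 7.2
```

```bash
python3 -m pendant '[[0,0.001,0,0],[0,0.0015,0.0005,0],[0,0.0015,0.001,0],[0,0.0015,0.001,0]]'
python3 - <<'E'
from h import *
for n in('scene',):
    C=cam(n);W=cloud(C);z=W[...,2];x=W[...,0];y=W[...,1];p=C['p']
    q=(p.max(2)<60)&(z>.144)&(z<.152)&(x>.5)&(x<.75)&(y>-.32)&(y<.1)
    q=cv2.morphologyEx(q.astype(np.uint8),cv2.MORPH_OPEN,np.ones((3,3)))
    k,l,st,ce=cv2.connectedComponentsWithStats(q);i=1+st[1:,4].argmax();q=l==i
    print(n,cv2.minAreaRect((W[q][:,:2]*1000).astype(np.float32)))
    b=cv2.resize(p[190:290,160:310],None,fx=5,fy=5,interpolation=cv2.INTER_CUBIC);cv2.imwrite('pics/p5.png',cv2.convertScaleAbs(b,alpha=1.5))
E
```

```text
time: 18.05
tcp_pos: [0.6041, -0.0803, 0.15]
eef_rot: [[0.107, 0.994, 0.0], [0.994, -0.107, -0.001], [-0.001, 0.0, -1.0]]
force: [-8.0, 1.4, 17.8]
opening: 0.003
grip_force: 8.9
scene ((605.7008666992188, -79.600830078125), (108.47859191894531, 90.6973648071289), 83.22200775146484)
```

View pics/p5.png

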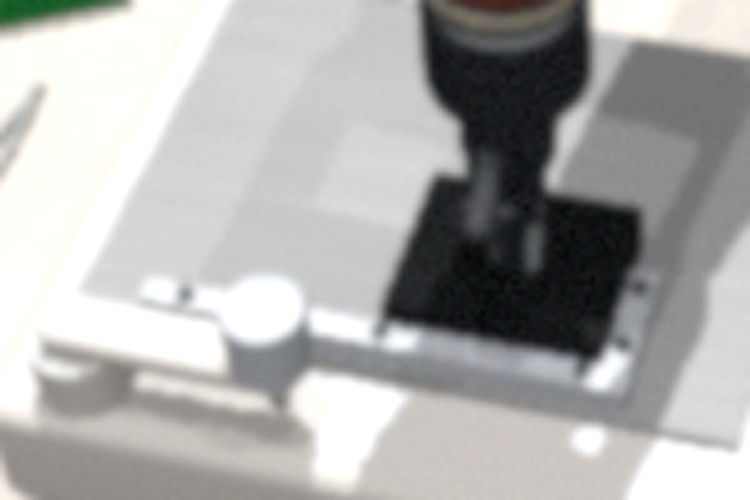

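The block sits in the corner: its far edge is along the rail (400–600,340) and its left end at the stop (625,280). I'll keep adding push until the fence resists.

```bash
python3 -m pendant '[[0,0.001,0,0],[0,0.0015,0,0],[0,0.0015,0,0],[0,0.0015,0,0]]';python3 -m pendant '[[0,0.001,0,0],[0,0.0015,0,0],[0,0.0015,0,0],[0,0.0015,0,0]]'
python3 - <<'E'
from h import *
for i in range(3):
    C=cam('scene');W=cloud(C);z=W[...,2];x=W[...,0];y=W[...,1];p=C['p']
    q=(p.max(2)<60)&(z>.144)&(z<.152)&(x>.5)&(x<.75)&(y>-.32)&(y<.1)
    q=cv2.morphologyEx(q.astype(np.uint8),cv2.MORPH_OPEN,np.ones((3,3)))
    k,l,st,ce=cv2.connectedComponentsWithStats(q);i=1+st[1:,4].argmax();q=l==i
    print(cv2.minAreaRect((W[q][:,:2]*1000).astype(np.float32)),r.state()['force'])
E
```

```text
time: 18.43
tcp_pos: [0.6057, -0.0805, 0.15]
eef_rot: [[0.107, 0.994, 0.001], [0.994, -0.107, -0.001], [-0.001, 0.001, -1.0]]
force: [-7.2, 0.9, 16.8]
opening: -0.002
grip_force: 8.7
time: 18.77
tcp_pos: [0.6073, -0.0807, 0.15]
eef_rot: [[0.108, 0.994, 0.001], [0.994, -0.108, -0.001], [-0.001, 0.001, -1.0]]
force: [-8.0, 0.4, 16.7]
opening: 0.002
grip_force: 8.6
((614.27880859375, -76.3865737915039), (77.94952392578125, 129.6487579345703), 31.365957260131836) [-8.17845806  0.60349853 17.65002936]
((610.6787109375, -106.05245971679688), (57.7335090637207, 74.46737670898438), 85.84695434570312) [-7.56705768  0.90574432 16.39073314]
((608.2430419921875, -79.8270034790039), (108.12189483642578, 84.3469009399414), 83.45665740966797) [-7.82984067  1.23636518 17.05772265]
```

```bash
python3 -m pendant '[[0,-0.002,-0.01,0],[0,-0.005,-0.03,0],[0,-0.04,-0.03,0],[0,-0.075,-0.03,0],[0,-0.095,-0.03,0],[0,-0.095,-0.03,0],[0,-0.095,-0.015,0],[0,-0.095,0.01,0],[0,-0.095,0.02,0],[0,-0.095,0.02,0],[0,-0.095,0.02,0]]';python3 gc.py -.105 -.055 .133
```

```text
time: 19.83
tcp_pos: [0.512, -0.07, 0.1247]
eef_rot: [[0.108, 0.994, -0.002], [0.994, -0.108, 0.001], [0.0, -0.002, -1.0]]
force: [1.1, -0.9, 0.3]
opening: -0.002
grip_force: 0.0
now uv -0.1376 -0.0543 0.1247
d [-0.0007  0.0326 -0.0084] turn -0.0001 rows 0.8 q6 -0.1638158297289915 t 19.8333 F [ 1.07 -0.88  0.3 ]
```

```bash
python3 -m pendant '[[0,0.01,-0.007,0],[0,0.02,-0.007,0],[0,0.027,-0.007,0],[0,0.027,-0.007,0],[0,0.027,-0.007,0]]'; for i in 1 2 3; do python3 -m pendant '[[0,0.001,0,0],[0,0.0015,0,0],[0,0.0015,0,0]]' | egrep 'tcp|force:'; done; python3 gc.py -.105 -.055 .133
```

```text
time: 20.25
tcp_pos: [0.5399, -0.0732, 0.1327]
eef_rot: [[0.108, 0.994, 0.001], [0.994, -0.108, -0.0], [-0.0, 0.001, -1.0]]
force: [-0.2, -0.2, 0.3]
opening: 0.002
grip_force: 0.0
tcp_pos: [0.5402, -0.0732, 0.1321]
force: [0.3, 0.2, -0.1]
grip_force: 0.0
tcp_pos: [0.5421, -0.0735, 0.1323]
force: [-0.9, -0.2, 1.2]
grip_force: 0.0
tcp_pos: [0.5437, -0.0736, 0.1324]
force: [-0.1, -0.2, 0.0]
grip_force: 0.0
now uv -0.1057 -0.0544 0.1324
d [-0.0006  0.0007 -0.0006] turn -0.0001 rows 0.0 q6 -0.15433802716342626 t 21.0 F [-0.14 -0.16  0.04]
```

```bash
for i in 1 2 3 4; do python3 -m pendant '[[0,0.001,0,0],[0,0.0015,0,0],[0,0.0015,0,0]]' | egrep 'tcp|^force:'; done
```

```text
tcp_pos: [0.5444, -0.0737, 0.1321]
force: [-2.7, -0.2, 1.5]
tcp_pos: [0.5444, -0.0736, 0.1317]
force: [-5.8, 0.7, 2.7]
tcp_pos: [0.5445, -0.0735, 0.1314]
force: [-9.6, 0.7, 4.0]
tcp_pos: [0.5444, -0.0734, 0.131]
force: [-12.1, 1.1, 6.6]
```

The block is hard against the fence: stiff contact, 12 N with no movement. Now the final press from on top.

```bash
python3 -m pendant '[[0,-0.01,0,0],[0,-0.015,-0.015,0],[0,-0.015,-0.04,0],[0,0.02,-0.04,0],[0,0.045,-0.04,0],[0,0.048,-0.035,0],[0,0.048,-0.03,0],[0,0.048,-0.025,0],[0,0.048,-0.023,0],[0,0.048,-0.023,0]]';python3 gc.py -.05 -.055 .150
```

```text
time: 22.83
tcp_pos: [0.5953, -0.079, 0.1534]
eef_rot: [[0.108, 0.994, -0.004], [0.994, -0.108, 0.001], [0.001, -0.004, -1.0]]
force: [-0.9, 0.7, -0.6]
opening: 0.004
grip_force: 0.0
now uv -0.0539 -0.0542 0.1534
d [-0.0008  0.0039  0.0034] turn -0.0001 rows 0.1 q6 -0.14056867115108226 t 22.8333 F [-0.91  0.73 -0.58]
```

```bash
python3 -m pendant '[[0,0,0.002,0],[0,0,0.004,0],[0,0,0.005,0],[0,0,0.006,0],[0,0,0.007,0],[0,0,0.008,0],[0,0,0.008,0],[0,0,0.008,0]]' | egrep 'tcp|^force:'; for i in 1 2 3; do python3 -m pendant '[[0,0.0005,0,0],[0,0.001,0,0],[0,0.001,0,0]]' | egrep 'tcp|^force:';done
```

```text
tcp_pos: [0.5975, -0.0795, 0.1501]
force: [-4.7, 0.9, 9.8]
tcp_pos: [0.5986, -0.0797, 0.1501]
force: [-4.3, 2.6, 9.7]
tcp_pos: [0.5996, -0.0799, 0.1501]
force: [-4.6, 0.6, 9.8]
tcp_pos: [0.6006, -0.08, 0.1501]
force: [-3.6, 0.5, 9.8]
```

The fingertip slips on the plastic top at a ratio of about 0.45, so a top press leaves little force for the fence. A slanting push on the side face, forward with a downward component, loads both. I'll move back there.

```bash
python3 -m pendant '[[0,-0.002,-0.015,0],[0,-0.005,-0.04,0],[0,-0.04,-0.04,0],[0,-0.07,-0.04,0],[0,-0.075,-0.04,0],[0,-0.075,-0.02,0],[0,-0.075,0.01,0],[0,-0.075,0.019,0],[0,-0.075,0.019,0],[0,-0.075,0.019,0]]'| egrep 'tcp|^force:';python3 gc.py -.107 -.055 .136
```

```text
tcp_pos: [0.5255, -0.0716, 0.1279]
force: [-0.3, -0.7, 0.0]
now uv -0.124 -0.0544 0.1279
d [-0.0006  0.017  -0.0081] turn -0.0001 rows 0.5 q6 -0.15960273816732687 t 25.0833 F [-0.26 -0.69  0.02]
```

```bash
python3 -m pendant '[[0,0,-0.008,0],[0,0.007,-0.008,0],[0,0.014,-0.008,0],[0,0.017,-0.008,0],[0,0.019,-0.008,0],[0,0.021,-0.008,0],[0,0.0225,-0.008,0],[0,0.024,-0.008,0],[0,0.024,-0.008,0]]'| egrep 'tcp|^force:'; python3 -m pendant '[[0,0.001,0,0],[0,0.002,0,0],[0,0.003,0,0],[0,0.004,0,0],[0,0.004,0,0]]'| egrep 'tcp|^force:'
```

```text
tcp_pos: [0.5446, -0.0734, 0.1348]
force: [-12.1, 1.0, 7.1]
tcp_pos: [0.5446, -0.0733, 0.1341]
force: [-20.1, 1.6, 11.4]
```

```bash
python3 -m pendant '[[0,0,0.0005,0],[0,0,0.0005,0],[0,0,0.0005,0],[0,0,0.0005,0],[0,0,0.0005,0],[0,0,0.0005,0]]'| egrep 'tcp|^force:'; python3 -m pendant '[[0,0,0,0],[0,0,0,0],[0,0,0,0],[0,0,0,0],[0,0,0,0],[0,0,0,0],[0,0,0,0],[0,0,0,0],[0,0,0,0],[0,0,0,0]]'| egrep 'time|tcp|^force:'
python3 - <<'E'
from h import *
C=cam('scene');T=cam('top');W=cloud(C);z=W[...,2];x=W[...,0];y=W[...,1];p=C['p']
q=(p.max(2)<60)&(z>.144)&(z<.156)&(x>.54)&(x<.68)&(y>-.2)&(y<.03)
q=cv2.morphologyEx(q.astype(np.uint8),cv2.MORPH_OPEN,np.ones((3,3)))
k,l,st,ce=cv2.connectedComponentsWithStats(q);i=1+st[1:,4].argmax();q=l==i
P=W[q];A=np.c_[P[:,:2],np.ones(len(P))];print(cv2.minAreaRect((P[:,:2]*1000).astype(np.float32)),'tilt',np.linalg.lstsq(A,P[:,2],rcond=None)[0][:2],np.median(P[:,2]))
a=np.hstack([cv2.resize(C['p'][160:290,150:290],(400,371),interpolation=cv2.INTER_CUBIC),cv2.resize(C['p'][160:290,370:510],(400,371),interpolation=cv2.INTER_CUBIC)])
cv2.imwrite('pics/f6.png',cv2.convertScaleAbs(a,alpha=1.5))
E
```

```text
tcp_pos: [0.5446, -0.0732, 0.1333]
force: [-20.3, 1.6, 10.2]
time: 27.58
tcp_pos: [0.5446, -0.0732, 0.1333]
force: [-19.5, 1.9, 10.1]
((603.6693725585938, -79.25372314453125), (109.00160217285156, 93.89334869384766), 83.65379333496094) tilt [-0.00381473 -0.00148535] 0.15030278861883645
```

View pics/f6.png

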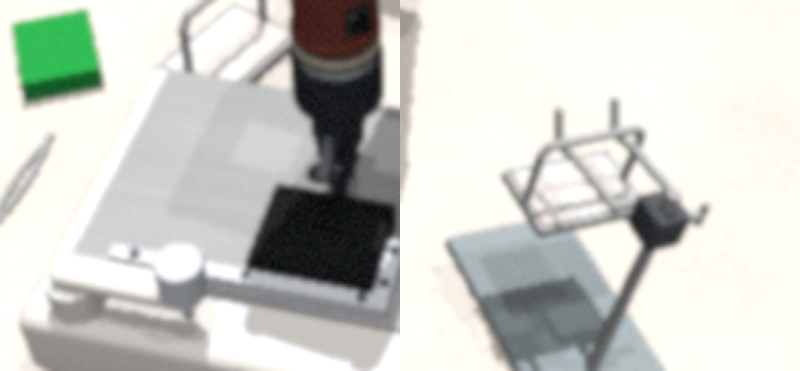

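The tile hangs on both prongs (right view, bar (545–640,140)). The block lies flat (tilt under 0.4%) in the corner, held by a steady push of about 20 N toward the fence and 10 N down. Handing in.

```bash
python3 -c "
from station import r
print(r.job_done())"
```

```text
the job is handed in; nothing more can be done
None
```

The reference tile hangs on both prongs. The offcut is in the fence and stop corner, held by a steady slanting push of about 20 N to the fence and 10 N down on its robot-facing side, because the finger slipped on its top. The job was handed in at about 28 s.

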